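Scan the stamp case into the tool register

ROBOT

A 7-joint arm with a two-finger parallel gripper is mounted at the origin on the work surface. World frame = base frame: x ahead of the robot, y to its left, z up, the work surface at z = 0. Lengths are in m, angles in rad, forces in N, time in s.
With the tool pointing down it reaches from about 0.4 to 0.875 m from the base axis. Payload 19.3 kg.
Tool frame: the origin (TCP) lies at the very end of the fingers, on their centre line; the grasp point (between the pads) lies 19 mm behind it; z points along the fingers, y is the direction in which the jaws open and shut (so a half turn about z gives the same grasp; the last joint's range is limited). The gripper opens to 85 mm and grips with 20 to 120 N. Pads are 22 mm wide; open, the fingers measure 114 mm over their backs; the gripper's body (76 mm by 85 mm) begins 54 mm behind the grasp point. The pads swing forward as they close: fully open they stand 13 mm farther back than shut.
Start: joints at [1.124, 0.521, -0.036, 1.599, 0.021, 1.021, -0.113], TCP at [0.23, -0.581, 0.231] pointing down, gripper open.
Joint ranges: [-2.91, 2.91], [-0.3, 2.13], [-1.5, 1.42], [0.17, 2.43], [-1.26, 4.41], [0.16, 1.93], [-2.52, 2.52]. Speed limits (rad/s): [1.89, 1.89, 2.39, 2.39, 3.01, 3.01, 3.01].

INTERFACE

Orientations are given as a unit quaternion [x, y, z, w].
In Python, from cell import status, camera, bot gives the robot as it stands.
- The arm moves only by the shell command python3 -m creep 'ROWS' [OPENING] [FORCE]. ROWS is text: rows parted by semicolons, each of 4 numbers parted by spaces: the shift along the tool's x, y, z in mm, then the turn about the tool's z in rad. In form: dx dy dz spin; .... A call has 1 to 20 rows; each row is the pose to reach, as a shift and turn from the pose measured when the call began, along the tool's axes at that moment; what a row does not reach only later rows make up. A row lasts 1/10 s, in which the tool goes at most 50 mm and 8.59 degrees, less where a joint would pass 70% of its speed; a pose out of reach is approached as far as the arm can. A call with a gripper value outside its range is refused whole. OPENING is the gripper command: -1 is fully open, 1 is shut, values between are in proportion, set as the call begins (- or left out, the last holds). The fingers move at their own pace and stop on an object; FORCE is the grip in N (left out, the last holds). Time passes only in rows, so rows that repeat a pose let the fingers close. It gives the time, the measured TCP pose, the force and the opening at its end, in the units of the state.
- status.read_state(): the state, without advancing time (a new reading comes with each control period).
- camera(name): name is "scene" or "top" or "wrist"; returns a dict with "frame" (384x512x3 uint8, red, green, blue), "z_map" (384x512 float32, m along the optical axis (not along the pixel's ray), 0 where there is no reading), "K" (3x3 intrinsics, pixels), "R" (3x3) and "t" (3): a world point X has camera coordinates R X + t. Camera axes: x right, y down, z forward; pixel columns grow to the right and rows downward; lengths in m; the calibration is good to about 2 mm. A picture is of the moment at which its call begins.
- bot.hand_in(): hands the job in, once; it reports no verdict.
The state is a dict: "clock": time; "joint_positions": joint angles; "qvel": joint speeds; "tau": joint torques, N m; "eef_pos": TCP position; "orientation": TCP orientation; "ft_force": force on the tool from outside, world axes, zero at the start; "moment": the same for the moment, N m; "finger_gap": finger opening in m.
Only numpy, scipy, OpenCV 4.12 (cv2) and the standard library are available. Lean on these libraries where they do the work, as an engineer would, in place of code of your own. Each camera call takes 0.05 s, during which the arm holds its last target. There are 200 camera calls.

TASK

First lift the loose dust hood off the scanner's nose and stand it upright in the wooden tray, then close the stamp case's lid fully. Next take the scanner, aim its window at the middle of the barcode label on the shut lid from about 10 cm away, and hold it still on the label for two seconds without letting the scanner touch the case. Finally lay the scanner back in its cradle, nose the same way as before, let go, and leave the other things on the table where they are.

Things in the scene. Friction and masses are not known exactly. Their poses are not given: they have to be found in the camera images.
- scanner: Stick-shaped barcode scanner, 200 g. Handle of section 34 wide (y), 28 high (z), x = -90 to +95; origin on the middle line of the handle's underside, x towards the nose, z up. At the front a snout 34 wide bends 45 degrees down, reaching x = +104 and 36 below the origin. Rests level in the cradle; grasp the handle from above between the yokes, x = -60 to +5 (best -27; balance point -15).
- window (a point): Centre of the scanner's window, on the end of the snout, at (95, 0, -27) in the scanner's frame. Its z axis is the line of sight, straight out of the window: 45 degrees below the scanner's +x direction. y is the scanner's y.
- hood: Loose white plastic dust hood over the scanner's nose: an upside-down box 76 long (x), 44 wide (y), 72 high, walls 3, roof 4, open below and at the rear; its roof lies on the handle; it lifts straight up. Origin at the centre of its underside, z up. 35 g. Grasp it from above by its flat sides, 44 apart.
- tray: Fixed low wooden tray, 140 (x) by 110 (y), rim 18 high, walls and floor 6 thick; origin at the centre of its underside, z up.
- cradle: Fixed wooden cradle for the scanner: two yokes 12 thick at x = -75 and x = +20, with seats 70 above the table; each seat is 39 wide between cheeks that flare out above and end about 104 above the table. Origin on the table, x towards the scanner's nose, z up. The scanner at rest has its origin near (0, 0, 70) in this frame, axes parallel.
- stamp_case: Fixed purple plastic stamp case, 130 (x) by 190 (y), body 50 high, 58 with the lid shut; origin at the centre of its underside, x towards the hinge side, z up. The front, at -x, faces roughly the robot. The lid has no handle.
- case_lid (a joint): Angle of the case's lid: 0 shut, 1.7 widest open (leaning back a little past upright). The hinge is stiff: the lid stays where it is left and about 2 N at its free edge moves it.
- lid_hinge (a point): Middle of the lid's hinge line, at (65, 0, 50) in the case's frame; the point turns with the lid. The hinge line runs along y. The lid is a plate 8 thick reaching from the hinge 130 along the point's -x, 190 wide, its outer face at z = +8 of this point.
- label (a point): Middle of the barcode label, a white paper rectangle 44 by 84 with black bars, on the lid's outer face, at (-65, 35, 8) in the lid hinge's frame; z is the outer face's normal (up when shut). A small round sticker on the same face is not the barcode.
- mallet: Bystander, not to be moved: maple mallet lying at the back: head 70 x 110 x 60, handle 220 long. Origin at the centre of the head's underside.
- mat_roll: Bystander, not to be moved: rolled-up silicone mat, 220 long, 60 thick, lying at the back. Origin at the centre of its underside.
- rivet_setter: Bystander, not to be moved: steel rivet setter, a rod 120 long, 18 thick, lying flat. Origin at the centre of its underside.
- peg_mug: Bystander, not to be moved: white ceramic mug, 80 wide, 95 high (130 over the pegs standing in it). Origin at the centre of its underside.
- thread_spool: Bystander, not to be moved: spool of thread standing, 60 wide, 80 high. Origin at the centre of its underside.
- rivet_jar: Bystander, not to be moved: closed jar, 70 wide, 90 high. Origin at the centre of its underside.
Things that resemble listed ones, but are neither listed nor needed, are in the scene too. What is shaped like the stamp_case but green is not meant. Leave any purple look-alike of the hood alone.

How it is judged:
By the outcome, as a careful person would: the job done as asked, in the order asked, and still so for the second after the job is handed in, with the robot touching nothing.
It also fails if it takes over 72 s, if anything falls off the work surface, if the arm or the gripper's body presses on something with over 40 N, if the wrist force passes 120 N, or if a joint passes its speed limit or range.

## Working session

There is one attempt and no reset: what is moved stays moved. The work goes in short steps, Python scripts to look and compute and a shell command to move; the robot and the scene stay as the last step left them, time stands still between calls to the robot, and variables do not carry over. Pictures are saved under pics/ and viewed, about 8 in all and at most 12, crops included, and the job is handed in when it is done.

```bash
ls; mkdir -p pics; cat > h.py <<'E'
import numpy as np, cv2
from cell import status, camera, bot
from scipy.spatial.transform import Rotation as Ro
def pts(c):
    z=c["z_map"]; v,u=np.mgrid[:z.shape[0],:z.shape[1]]
    K=c["K"]; P=np.stack([(u-K[0,2])/K[0,0]*z,(v-K[1,2])/K[1,1]*z,z],-1)
    W=(P-c["t"])@c["R"]; W[z==0]=np.nan
    return W
def save(c,n): cv2.imwrite(f"pics/{n}.png",c["frame"][:,:,::-1])
E
python3 - <<'E'
from h import *
print(status.read_state())
ims=[]
for n in("scene","top","wrist"):
    c=camera(n); np.savez(f"{n}0.npz",**c); print(n,c["K"][0,0],-c["R"].T@c["t"],c["R"][2])
    ims.append(c["frame"])
    cv2.imwrite(f"pics/{n}0.png",cv2.resize(c["frame"][:,:,::-1],(800,600),interpolation=cv2.INTER_CUBIC))
E
```

```text
pics
{'clock': 0.0, 'joint_positions': array([ 1.12381732,  0.52202932, -0.03632524,  1.60000911,  0.02121771,
        1.02107703, -0.1127741 ]), 'qvel': array([ 0.00023199, -0.00054787,  0.00150517,  0.00032889, -0.00121133,
       -0.00214625,  0.00092508]), 'tau': array([-1.63172463e-03, -9.27126145e+01,  1.97983079e+00, -3.69941461e+01,
        1.78298238e-02,  8.38020234e-03, -1.91247926e-05]), 'eef_pos': array([ 0.22979161, -0.58086367,  0.23071582]), 'orientation': array([ 9.82304773e-01,  1.87288570e-01, -1.53584816e-04, -5.47520961e-04]), 'ft_force': array([ 0.16425861, -0.18254733,  0.73092195]), 'moment': array([ 0.03813378, -0.0103207 , -0.01019643]), 'finger_gap': 0.08541656781766126}
scene 464.2792378688515 [0.88567223 0.72817249 1.02076706] [-0.27348709 -0.55564655 -0.78515077]
top 482.5918850636497 [0.42861971 0.04631925 1.50342443] [ 0.08886992 -0.00712542 -0.99601775]
wrist 343.87272635897693 [ 0.30825628 -0.5499278   0.37473691] [-0.30563344 -0.11948148 -0.94462287]
```

View pics/scene0.png

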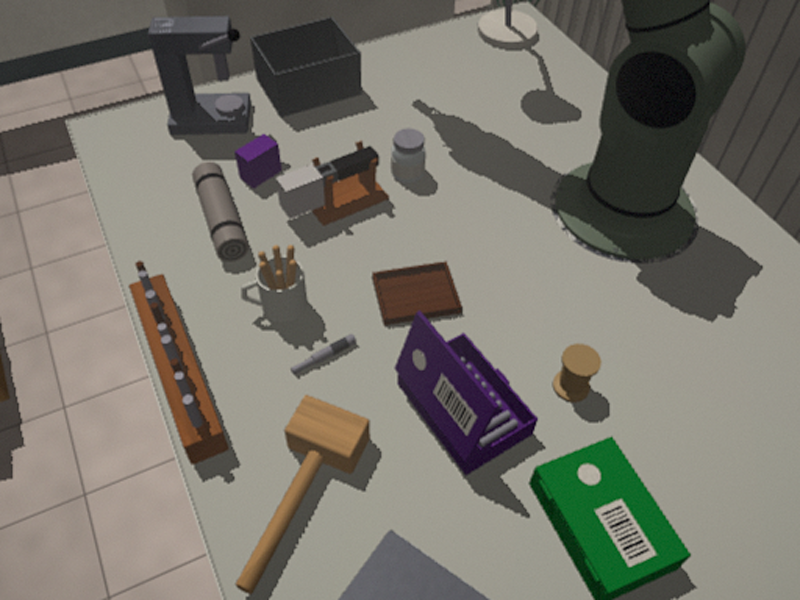

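View pics/top0.png

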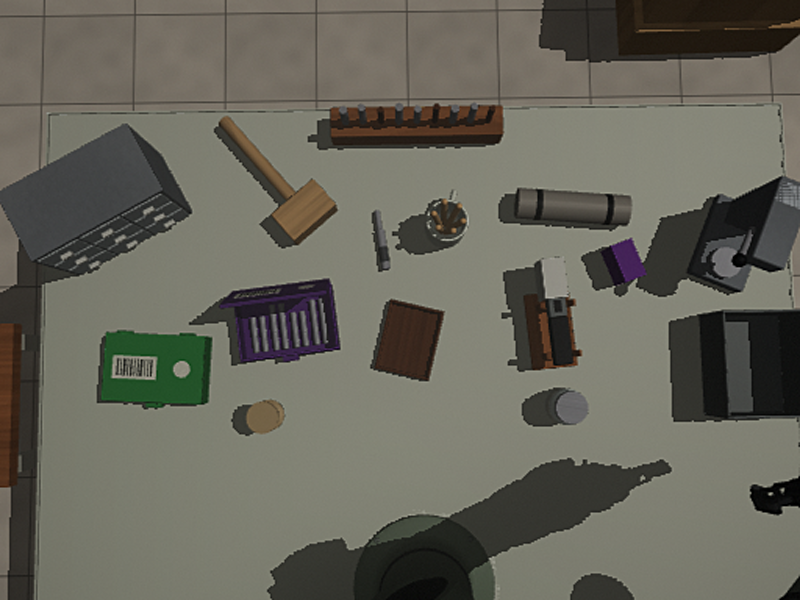

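The scene view (800x600) shows the white hood at (310,190) over the nose of the scanner in its cradle. The purple look-alike box is at (258,160), the tray at (417,292), the purple case with its lid open at (465,395) and the green one at (610,515). The top view has the hood at (552,278), cradle (552,325), tray (407,340), case (285,320). Next I'll measure these.

```bash
python3 - <<'E'
from h import *
T=dict(np.load("top0.npz")); S=dict(np.load("scene0.npz"))
WT,WS=pts(T),pts(S)
def hsv(c): return cv2.cvtColor(c["frame"],cv2.COLOR_RGB2HSV)
def box(W,u0,v0,u1,v1):
    m=np.zeros(W.shape[:2],bool); s=1.5625; m[int(v0/s):int(v1/s),int(u0/s):int(u1/s)]=1; return m
def rect(n,P):
    r=cv2.minAreaRect((P[:,:2]*1000).astype(np.float32)); print(n,len(P),"c",np.round(r[0],1),"size",np.round(r[1],1),"ang",round(r[2],2),"z",np.round(np.percentile(P[:,2],[5,50,95])*1000,1))
h=hsv(T); z=WT[...,2]
# table height check
print("table z",np.nanmedian(z[box(z,420,300,500,500)]))
m=box(z,515,240,590,310)&(h[...,1]<60)&(h[...,2]>80)&(z>.09); rect("hood top",WT[m])
m=box(z,515,290,590,375)&(z>.085)&(h[...,2]<80)&(h[...,1]<110); rect("handle",WT[m]); 
m=box(z,505,250,600,380)&(z>.03); rect("cradle+all>30",WT[m]); 
m=box(z,505,290,600,380)&(z>.005)&(h[...,1]>110)&(h[...,0]<20);rect("cradle brown",WT[m])
m=box(z,360,285,455,390)&(h[...,1]>90)&(h[...,0]<20)&(z<.03)&(z>-.01); rect("tray",WT[m]); m&=z>.012; rect("tray rim",WT[m])
p=(h[...,0]>120)&(h[...,0]<155)&(h[...,1]>100)&box(z,215,265,350,375)
m=p&(z>.04)&(z<.056); rect("case body rim",WT[m])
m=p&(z>.06); rect("lid top view",WT[m])
hs=hsv(S); zs=WS[...,2]; 
p=(hs[...,0]>120)&(hs[...,0]<155)&(hs[...,1]>100)&box(zs,380,300,545,480)
P=WS[p]; q=P[P[:,2]>.065]; 
c=q.mean(0)
for _ in range(4):
    U,s_,V=np.linalg.svd(q-c,full_matrices=False); d=abs((q-c)@V[2]); q=q[d<max(.004,np.median(d)*2)]; c=q.mean(0)
print("lid plane n",V[2],"c",c,len(q),"rms",s_[2]/len(q)**.5,"zmax",P[:,2].max())
e=P[P[:,2]>np.percentile(P[:,2],97)]; print(e.min(0),e.max(0))
for n,u0,v0,u1,v1,zm in(("mug",415,190,475,250,.05),("spool",235,395,290,440,.03),("jar",545,380,595,430,.05),("look-alike",595,235,650,290,.02),("rivetset",365,205,395,275,.006),("mallet",210,110,340,250,.01),("roll",510,180,640,235,.02),("green",95,325,215,410,.02)):
    rect(n,WT[box(z,u0,v0,u1,v1)&(z>zm)])
E
```

```text
table z -0.00028454418624926413
hood top 380 c [ 578.  -253.1] size [96.5 44.3] ang 5.38 z [ 96.  101.2 106.2]
handle 525 c [ 498.7 -262.6] size [143.5  48.8] ang 6.21 z [ 89.9  96.9 102.1]
cradle+all>30 1163 c [ 526.3 -257.5] size [200.3  66. ] ang 5.36 z [ 56.2  97.8 104.4]
cradle brown 644 c [ 494.2 -259.6] size [148.8  88.6] ang 5.19 z [  5.9  10.5 100.2]
tray 1467 c [479.4  20.9] size [108.  138.6] ang 75.8 z [ 0.1  6.2 18.9]
tray rim 266 c [479.4  20.9] size [108.  138.6] ang 75.8 z [12.5 16.7 22.4]
case body rim 175 c [503.7 256.4] size [123.1 200.9] ang 13.12 z [43.6 49.7 54.5]
lid top view 214 c [564.8 264.2] size [ 39.  188.1] ang 6.52 z [ 75.  174.7 179.8]
lid plane n [-0.9514424  -0.11429088 -0.28582328] c [0.56486099 0.27196906 0.12832468] 1935 rms 0.0012449121972560933 zmax nanTraceback (most recent call last):
  File "<stdin>", line 27, in <module>
    return umr_minimum(a, axis, None, out, keepdims, initial, where)
ValueError: zero-size array to reduction operation minimum which has no identity
```

```bash
cat >> h.py <<'E'
def hsv(c): return cv2.cvtColor(c["frame"],cv2.COLOR_RGB2HSV)
def box(W,u0,v0,u1,v1):
    m=np.zeros(W.shape[:2],bool); s=1.5625; m[int(v0/s):int(v1/s),int(u0/s):int(u1/s)]=1; return m
def rect(n,P):
    P=P[~np.isnan(P[:,0])]
    r=cv2.minAreaRect((P[:,:2]*1000).astype(np.float32)); print(n,len(P),"c",np.round(r[0],1),"size",np.round(r[1],1),"ang",round(r[2],2),"z",np.round(np.percentile(P[:,2],[5,50,95])*1000,1))
def go(x,y,yaw_jaw,z=None):
    "shift in tool axes (mm) + spin to bring TCP to x,y,z (m), jaws along yaw_jaw (deg, mod 180)"
    s=status.read_state(); R=Ro.from_quat(s["orientation"]).as_matrix(); p=s["eef_pos"]
    d=R.T@(np.array([x,y,p[2] if z is None else z])-p)*1000
    j=np.degrees(np.arctan2(R[1,1],R[0,1])); a=-(yaw_jaw-j); a=(a+90)%180-90
    print("tcp",p.round(4),"jaw",j.round(2),"clk",s["clock"],"-> d",d.round(1),"spin",round(np.radians(a),3),"(half-turn alt",round(np.radians(a-np.sign(a)*180),3),")")
E
python3 - <<'E'
from h import *
T=dict(np.load("top0.npz")); S=dict(np.load("scene0.npz"))
WT,WS=pts(T),pts(S); h=hsv(T); z=WT[...,2]; hs=hsv(S); zs=WS[...,2]
rect("hood roof top",WT[box(z,515,240,590,310)&(h[...,1]<60)&(h[...,2]>110)&(z>.094)])
rect("hood roof scene",WS[box(zs,270,150,340,225)&(hs[...,1]<60)&(hs[...,2]>100)&(zs>.096)])
v=h[...,2][box(z,535,250,572,300)].reshape(-1,23 if False else box(z,535,250,572,300).any(0).sum()); print(v[:, ::4])
m=box(zs,305,135,390,190)&(zs>.088)&(hs[...,2]<90)&(hs[...,1]<110); rect("handle scene",WS[m])
# lid
p=(hs[...,0]>120)&(hs[...,0]<155)&(hs[...,1]>100)&box(zs,380,300,545,480)
q=WS[p]; q=q[q[:,2]>.065]; c=q.mean(0)
for _ in range(4):
    V=np.linalg.svd(q-c,full_matrices=False)[2]; d=abs((q-c)@V[2]); q=q[d<max(.004,np.median(d)*2)]; c=q.mean(0)
n=V[2]*np.sign(V[2][0]); y=np.cross([0,0,1],n); y/=np.linalg.norm(y); th=np.arccos(n[2]); print("theta",th,"yaw",np.degrees(np.arctan2(-y[0],y[1])))
x=np.cross(y,n)
a=(q-c)@x; b=(q-c)@y; print("x ext",a.min(),a.max(),"y ext",b.min(),b.max())
# label: white pixels in lid region, on plane
L=box(zs,425,365,480,440)&(hs[...,1]<70)&(hs[...,2]>90)&(abs((WS-c)@n)<.006); 
nn,lab,st,ce=cv2.connectedComponentsWithStats(cv2.morphologyEx(L.astype(np.uint8),cv2.MORPH_CLOSE,np.ones((5,5))))
k=1+st[1:,4].argmax(); Q=WS[lab==k]; ab=np.stack([(Q-c)@x,(Q-c)@y],1)*1000; r=cv2.minAreaRect(ab.astype(np.float32)); print("label rect lid-plane",r,len(Q))
Lc=c+x*r[0][0]/1000+y*r[0][1]/1000
hin=Lc-(x*-.065+y*.035+n*.008); print("hinge from label",hin)
e1=c+x*(a.min()+.130)+y*(b.min()+b.max())/2-n*.008; print("hinge from edges",e1)
xs=np.array([n[0],n[1],0]);xs/=np.linalg.norm(xs)
print("label shut",hin+-.065*xs+.035*y+[0,0,.008],"case ctr",hin-.065*xs,"free edge top now",hin-.13*x+.008*n,"x",x)
for nm,u0,v0,u1,v1,zm in(("mug",415,190,475,250,.05),("spool",235,395,290,440,.03),("jar",545,380,595,430,.05),("look-alike",595,235,650,290,.02),("rivetset",365,205,395,275,.006),("mallet",210,110,340,250,.01),("roll",510,180,640,235,.02)):
    rect(nm,WT[box(z,u0,v0,u1,v1)&(z>zm)])
cv2.imwrite("pics/crop1.png",cv2.resize(np.hstack([T["frame"][150:250,310:410],S["frame"][80:180,160:260]])[:,:,::-1],(800,400),interpolation=cv2.INTER_CUBIC))
go(.578,-.253,95.4)
E
```

```text
hood roof top 371 c [ 588.6 -252.1] size [75.1 44.3] ang 5.28 z [ 96.  101.2 106.2]
hood roof scene 272 c [ 584.7 -253.3] size [83.5 56. ] ang 9.02 z [ 97.7 101.5 104.3]
[[135 135 134 135 136 135]
 [135 136 136 135 134 134]
 [136 135 135 135 136 136]
 [133 136 135 135 137 137]
 [135 137 134 127 127 135]
 [136 116 139 156 147 136]
 [138 122 145 146 144 135]
 [139 108 144 144 145 138]
 [ 83  90 143 145 143 136]
 [ 37  70 145 145 146 136]
 [ 37  63 144 145 143 136]
 [ 41  69 144 145 145 135]
 [ 43  68 143 145 144 134]
 [ 47  70 143 145 146 134]
 [ 52  57 143 144 145 134]
 [ 52  50 143 145 144 100]
 [ 51  45 144 144 145 134]
 [ 52  41 146 145 145 140]
 [ 55  40 144 144 145 142]
 [ 55  39 144 145 146 142]
 [ 54  38 143 144 145 148]
 [ 55  41 144 144 144 147]
 [ 56  40 144 143 144 146]
 [ 55  42 145 145 144 141]
 [ 56  43 146 145 145 147]
 [ 55  45 146 146 147 147]
 [ 57  45 146 145 146 146]
 [ 60  45 145 143 146 153]
 [ 45  46 145 145 148 139]
 [ 44  46 148 148 160 171]
 [ 44  46 164 162  52  66]
 [ 44  46  45  78  74  61]]
handle scene 407 c [ 505.9 -256.6] size [162.3  60.9] ang 5.35 z 
[... 365 characters left out ...]
nan nan nan] x [ 0.28378315  0.03408911 -0.95828235]
mug 454 c [708.9 -51. ] size [95.  79.5] ang 19.8 z [ 56.8  92.7 137.4]
spool 332 c [336.8 298.2] size [57.4 57.3] ang 25.89 z [73.7 79.2 84.6]
jar 461 c [ 346.7 -275.6] size [65.2 64.9] ang 33.31 z [57.3 87.8 93.7]
look-alike 496 c [ 623.7 -401.1] size [75.8 47.4] ang 20.42 z [29.6 70.7 76.1]
rivetset 216 c [685.9  77. ] size [ 53.  128.9] ang 86.34 z [ 7.  14.7 20.6]
mallet 1593 c [809.2 285.1] size [254.6 264.8] ang 86.79 z [30.5 56.  64. ]
roll 1437 c [ 737.3 -305.7] size [222.3  62.2] ang 85.4 z [35.4 54.8 62.9]
tcp [ 0.2298 -0.5809  0.2309] jaw -68.41 clk 0.15 -> d [ 4.444e+02 -1.768e+02  1.000e-01] spin 0.283 (half-turn alt -2.859 )
```

View pics/crop1.png

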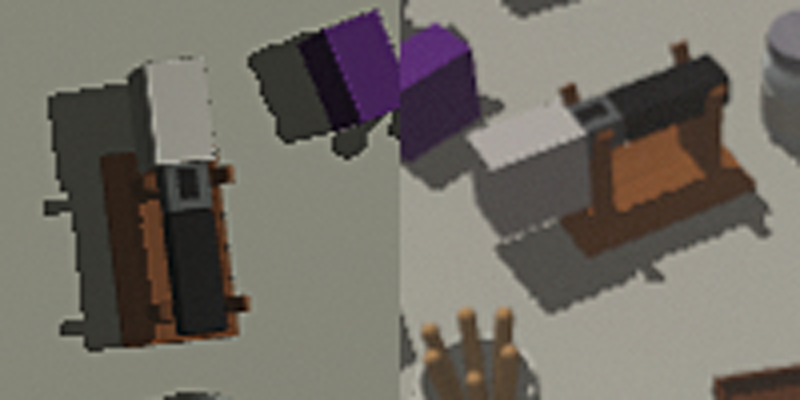

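The crop shows the hood roof cleanly at (180,110), its axis about 5° off world x. The measured 75x44 size and 0.101 height match the spec, so I'm moving over it.

```bash
python3 -m creep '40 -15 0 0.03;80 -32 0 0.06;125 -50 0 0.09;170 -68 0 0.12;215 -85 0 0.15;260 -103 0 0.18;305 -121 0 0.2;350 -139 0 0.23;395 -155 0 0.26;430 -168 0 0.28;450 -177 0 0.283;455 -177 0 0.283;455 -177 0 0.283;455 -177 0 0.283' -1 25
python3 -c "
from h import *
go(.5886,-.2521,95.3,.072)"
```

```text
clock: 1.55
eef_pos: [0.5869, -0.2502, 0.2309]
orientation: [0.999, 0.046, -0.001, -0.0]
ft_force: [-0.1, -0.3, -0.1]
finger_gap: 0.0853
tcp [ 0.5869 -0.2502  0.2309] jaw -84.7 clk 1.55 -> d [  1.7   2.1 158.9] spin -0.0 (half-turn alt 3.142 )
```

```bash
python3 -m creep '2 2 40 0;2 2 80 0;2 2 115 0;2 2 145 0;2 2 159 0;2 2 159 0;2 2 159 0'
python3 -m creep '0 0 0 0;0 0 0 0;0 0 0 0;0 0 0 0;0 0 0 0;0 0 0 0;0 0 0 0;0 0 0 0' 1 22
python3 -c "
from h import *
c=camera('wrist'); save(c,'w1')"
```

```text
clock: 2.25
eef_pos: [0.5892, -0.2527, 0.0731]
orientation: [0.999, 0.046, 0.0, 0.0]
ft_force: [-0.3, 0.3, 0.3]
finger_gap: 0.0854
clock: 3.05
eef_pos: [0.5897, -0.2529, 0.0739]
orientation: [0.999, 0.046, 0.001, 0.0]
ft_force: [-0.1, -0.4, 7.2]
finger_gap: 0.0438
```

```bash
python3 -m creep '0 0 -5 0;0 0 -10 0;0 0 -20 0;0 0 -35 0;0 0 -55 0;0 0 -80 0;0 0 -105 0;0 0 -125 0;0 0 -130 0;0 0 -130 0'
python3 - <<'E'
from h import *
s=status.read_state(); print(s["ft_force"])
c=camera('top'); np.savez("top1.npz",**c); W=pts(c); z=W[...,2]; h=hsv(c)
d=camera('scene'); np.savez("scene1.npz",**d)
cv2.imwrite("pics/lift.png",cv2.resize(np.hstack([c["frame"][130:330,280:480],d["frame"][40:240,120:320]])[:,:,::-1],(800,400),interpolation=cv2.INTER_CUBIC))
go(.4794,.0209,-14.2+90)
E
```

```text
clock: 4.1
eef_pos: [0.5898, -0.2529, 0.2052]
orientation: [0.999, 0.046, 0.001, 0.001]
ft_force: [-0.5, 0.1, -1.2]
finger_gap: 0.0436
[-0.5451196   0.1343454  -1.18402219]
tcp [ 0.5892 -0.2526  0.2034] jaw -84.74 clk 4.2 -> d [-8.420e+01 -2.824e+02 -2.000e-01] spin 0.34 (half-turn alt -2.802 )
```

View pics/lift.png

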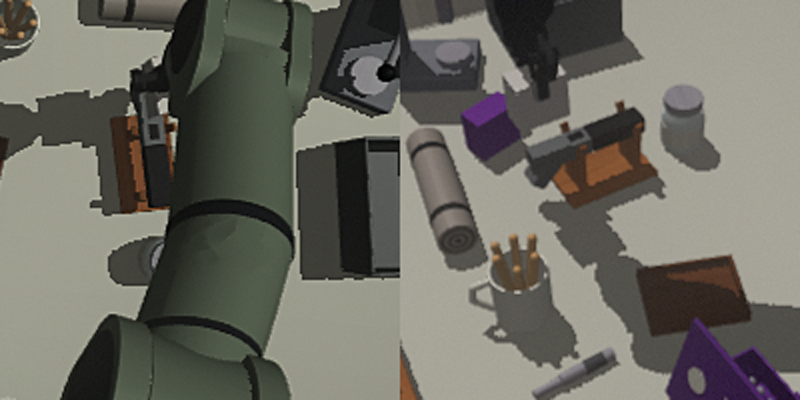

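The right crop shows the hood held in the gripper at (545,95) and the bare scanner still in its cradle at (590,140). Next the hood goes to the tray at (700,295).

```bash
python3 -m creep '-11 -36 0 0.05;-22 -72 0 0.1;-34 -110 0 0.15;-45 -150 0 0.2;-56 -190 0 0.25;-67 -226 0 0.3;-76 -255 0 0.33;-82 -276 0 0.34;-84 -282 0 0.34;-84 -282 0 0.34;-84 -282 0 0.34'
python3 -c "
from h import *
go(.4794,.0209,-14.2+90,.053)"
```

```text
clock: 5.3
eef_pos: [0.4799, 0.0196, 0.2029]
orientation: [0.992, -0.124, 0.0, 0.0]
ft_force: [1.0, -0.6, 0.3]
finger_gap: 0.0433
tcp [0.4799 0.0196 0.2029] jaw -104.25 clk 5.3 -> d [ -0.8  -1.3 149.9] spin -0.001 (half-turn alt 3.141 )
```

```bash
python3 -m creep '-1 -1 40 0;-1 -1 80 0;-1 -1 115 0;-1 -1 135 0;-1 -1 145 0;-1 -1 150 0;-1 -1 152 0;-1 -1 152 0;-1 -1 152 0'

```

```text
clock: 6.2
eef_pos: [0.4797, 0.0206, 0.0517]
orientation: [0.992, -0.124, 0.001, 0.0]
ft_force: [0.1, -0.1, -1.0]
finger_gap: 0.0435
```

```bash
python3 -m creep '0 0 1 0;0 0 2 0;0 0 2 0'; python3 -m creep '0 0 1 0;0 0 2 0;0 0 2 0'

```

```text
clock: 6.5
eef_pos: [0.48, 0.0206, 0.0501]
orientation: [0.992, -0.124, 0.001, 0.0]
ft_force: [-1.1, 0.2, 7.5]
finger_gap: 0.0434
clock: 6.8
eef_pos: [0.4804, 0.0206, 0.0493]
orientation: [0.992, -0.124, 0.002, 0.0]
ft_force: [-6.8, -1.4, 29.9]
finger_gap: 0.0437
```

Contact with the tray floor is made. I'll ease off a little, release and retreat.

```bash
python3 -m creep '0 0 -1.5 0;0 0 -1.5 0;0 0 -1.5 0'
python3 -m creep '0 0 0 0;0 0 0 0;0 0 0 0;0 0 0 0;0 0 0 0;0 0 0 0' -1
python3 -m creep '0 0 -15 0;0 0 -45 0;0 0 -85 0;0 0 -130 0;0 0 -170 0;0 0 -200 0;0 0 -200 0'
python3 - <<'E'
from h import *
c=camera('wrist'); save(c,"w2"); d=camera("scene"); np.savez("scene2.npz",**d)
W=pts(d); h=hsv(d); z=W[...,2]
rect("hood in tray",W[box(z,350,200,480,340)&(h[...,1]<60)&(h[...,2]>100)&(z>.05)&(z<.1)])
cv2.imwrite("pics/tray.png",cv2.resize(d["frame"][140:340,210:410][:,:,::-1],(600,600),interpolation=cv2.INTER_CUBIC))
# lid/label
hs=h; zs=z; WS=W
p=(hs[...,0]>120)&(hs[...,0]<155)&(hs[...,1]>100)&box(zs,380,300,545,480)
q=WS[p]; q=q[q[:,2]>.065]; cc=q.mean(0)
for _ in range(4):
    V=np.linalg.svd(q-cc,full_matrices=False)[2]; dd=abs((q-cc)@V[2]); q=q[dd<max(.004,np.median(dd)*2)]; cc=q.mean(0)
n=V[2]*np.sign(V[2][0]); y=np.cross([0,0,1],n); y/=np.linalg.norm(y); x=np.cross(y,n)
a=(q-cc)@x; b=(q-cc)@y; print("theta",np.arccos(n[2]),"ext",a.min(),a.max(),b.min(),b.max())
L=box(zs,425,365,480,440)&(hs[...,1]<70)&(hs[...,2]>90)&(abs((WS-cc)@n)<.006)
nn,lab,st,ce=cv2.connectedComponentsWithStats(cv2.morphologyEx(L.astype(np.uint8),cv2.MORPH_CLOSE,np.ones((5,5))))
Q=WS[lab==1+st[1:,4].argmax()]; Q=Q[np.isfinite(Q[:,0])]; Q=Q[abs((Q-cc)@n)<.008]
r=cv2.minAreaRect((np.stack([(Q-cc)@x,(Q-cc)@y],1)*1000).astype(np.float32)); print("label rect",r,len(Q))
Lc=cc+x*r[0][0]/1000+y*r[0][1]/1000; hin=Lc-(x*-.065+y*.035+n*.008)
xs=np.array([n[0],n[1],0]);xs/=np.linalg.norm(xs); e1=cc+x*(a.min()+.130)+y*(b.min()+b.max())/2-n*.008
for H in(hin,e1): print("hinge",H,"label shut",H-.065*xs+.035*y+[0,0,.008],"free edge now",H-.13*x+.008*n)
E
```

```text
clock: 7.1
eef_pos: [0.4804, 0.0206, 0.0508]
orientation: [0.992, -0.124, 0.002, 0.0]
ft_force: [-0.9, -0.0, 0.2]
finger_gap: 0.0437
clock: 7.7
eef_pos: [0.4805, 0.0206, 0.0508]
orientation: [0.992, -0.124, 0.002, 0.0]
ft_force: [-0.3, 0.2, -0.0]
finger_gap: 0.0854
clock: 8.4
eef_pos: [0.4813, 0.0209, 0.2545]
orientation: [0.992, -0.124, 0.005, -0.001]
ft_force: [-0.7, -0.2, -0.9]
finger_gap: 0.0856
hood in tray 355 c [493.1  77. ] size [159.6  76.3] ang 75.79 z [73.9 77.2 80.3]
theta 1.2824683870088698 ext -0.05298730914560665 0.06632335879422227 -0.09669870239665561 0.09138717831737984
label rect ((13.008002281188965, 29.10133171081543), (48.741065979003906, 84.57470703125), 1.6669942140579224) 448
hinge [0.58003582 0.26751335 0.05129833] label shut [0.5113368  0.2945401  0.05929833] free edge now [0.55094777 0.26403159 0.17820681]
hinge [0.57936939 0.27069963 0.05225256] label shut [0.51067038 0.29772639 0.06025256] free edge now [0.55028135 0.26721788 0.17916104]
```

View pics/tray.png

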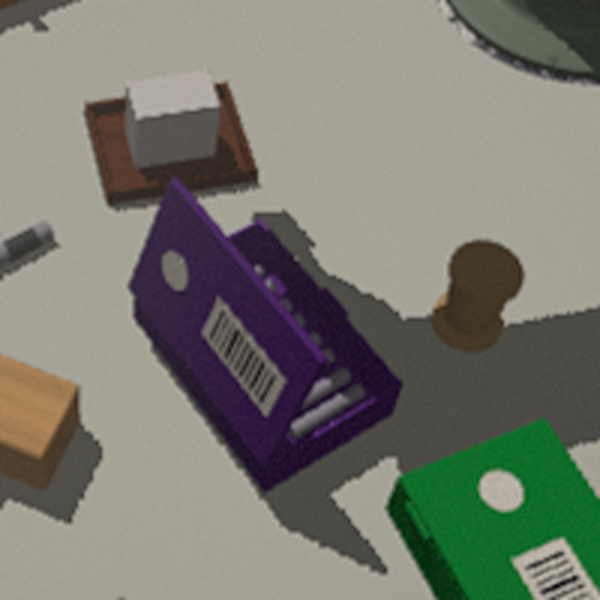

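The picture shows the hood standing upright in the tray at (172,118). Its roof is at 0.077, as expected. The lid is open at 1.28 rad, so I'll go behind it with the gripper shut.

```bash
python3 -c "
from h import *
go(.6095,.2726,-83.15,.155)"
```

```text
tcp [0.4798 0.0208 0.2511] jaw -104.25 clk 8.5 -> d [  63.3 -276.    96.6] spin -0.368 (half-turn alt 2.773 )
```

```bash
python3 -m creep '8 -35 0 -0.05;17 -75 0 -0.1;26 -115 0 -0.15;35 -155 0 -0.2;44 -195 0 -0.25;53 -230 0 -0.3;60 -260 0 -0.35;63 -276 0 -0.368;63 -276 0 -0.368;63 -276 0 -0.368;63 -276 30 -0.368;63 -276 65 -0.368;63 -276 90 -0.368;63 -276 97 -0.368;63 -276 97 -0.368' 1 30
```

```text
clock: 10.0
eef_pos: [0.6089, 0.2718, 0.154]
orientation: [0.998, 0.059, 0.002, 0.001]
ft_force: [0.3, -0.0, 0.0]
finger_gap: -0.0001
```

```bash
python3 -m creep '-20 0 0 0;-35 0 0 0;-47 0 2 0;-59 0 6 0;-69 0 10 0;-78 0 16 0;-86 0 22 0;-94 0 30 0;-101 0 37 0;-107 0 46 0;-113 0 55 0;-117 0 65 0;-121 0 75 0;-123 0 85 0;-124 0 92 0;-124 0 92 0;-124 0 92 0'
```

```text
clock: 11.7
eef_pos: [0.4862, 0.2569, 0.0615]
orientation: [0.998, 0.059, 0.002, 0.001]
ft_force: [0.7, -0.3, -0.2]
finger_gap: 0.0005
```

```bash
python3 -m creep '0 0 1 0;0 0 2 0;0 0 3 0;0 0 3 0'
```

```text
clock: 12.1
eef_pos: [0.4864, 0.257, 0.0586]
orientation: [0.998, 0.059, 0.002, 0.001]
ft_force: [0.7, 0.1, 0.7]
finger_gap: -0.0002
```

```bash
python3 -m creep '0 0 1 0;0 0 2 0;0 0 2 0;0 0 2 0'
```

```text
clock: 12.5
eef_pos: [0.4865, 0.2571, 0.0581]
orientation: [0.998, 0.059, 0.002, 0.001]
ft_force: [-9.2, -4.5, 33.2]
finger_gap: 0.0
```

The lid has bottomed out at exactly 0.058. I'll retract and look.

```bash
python3 -m creep '0 0 -10 0;0 0 -40 0;0 0 -80 0;-10 40 -120 0;-20 80 -160 0;-30 120 -190 0;-30 160 -190 0;-30 160 -190 0' -1
cat > m.py <<'E'
from h import *
def lid(d):
    W=pts(d); h=hsv(d); z=W[...,2]
    p=(h[...,0]>120)&(h[...,0]<155)&(h[...,1]>80)&box(z,350,300,580,520)&(z>.045)
    P=W[p]; P=P[np.isfinite(P[:,0])]
    print("lid z pct",np.percentile(P[:,2],[2,25,50,75,98]).round(4)); A=np.c_[P[:,:2],np.ones(len(P))]; k=np.linalg.lstsq(A,P[:,2],rcond=None)[0]; print("tilt",k[:2])
    rect("lid",P)
    L=(h[...,1]<70)&(h[...,2]>100)&box(z,390,340,545,500)&(z>.045)&(z<.075)
    nn,lab,st,ce=cv2.connectedComponentsWithStats(cv2.morphologyEx(L.astype(np.uint8),cv2.MORPH_CLOSE,np.ones((5,5))))
    for i in range(1,nn):
        if st[i,4]>60: rect("white",W[lab==i])
E
python3 - <<'E'
from m import *
d=camera("scene"); np.savez("scene3.npz",**d); c=camera("top"); np.savez("top3.npz",**c)
lid(d)
W=pts(d);h=hsv(d);z=W[...,2]
rect("handle scene black",W[box(z,305,130,395,190)&(z>.092)&(h[...,2]<60)])
T=pts(c);h=hsv(c);z=T[...,2]
rect("scanner top",T[box(z,515,240,600,380)&(z>.092)&(h[...,1]<100)&(h[...,2]<110)])
rect("handle top black",T[box(z,515,290,600,380)&(z>.092)&(h[...,2]<50)])
cv2.imwrite("pics/l3.png",cv2.resize(np.hstack([c["frame"][140:260,310:430],d["frame"][180:300,240:360]])[:,:,::-1],(800,400),interpolation=cv2.INTER_CUBIC))
E
```

```text
clock: 13.3
eef_pos: [0.4754, 0.0893, 0.2502]
orientation: [0.998, 0.056, 0.004, 0.001]
ft_force: [-0.2, 0.5, -0.3]
finger_gap: 0.0851
lid z pct [0.0486 0.0561 0.0575 0.0587 0.0615]
tilt [-0.0067206  -0.00498812]
lid 3112 c [518.1 261.8] size [135.3 190.2] ang 6.95 z [52.7 57.5 60.6]
white 129 c [520.7 204.9] size [33.9 32.8] ang 20.16 z [55.2 58.1 60.7]
white 621 c [510.  293.7] size [48.8 87.3] ang 7.88 z [55.2 58.2 61.3]
handle scene black 282 c [ 505.  -251.4] size [155.9  46. ] ang 5.37 z [ 93.2  96.8 100.1]
scanner top 701 c [ 519. -263.] size [183.4  50.8] ang 7.16 z [ 93.1  97.7 102.5]
handle top black 410 c [ 498.  -263.7] size [142.2  49.7] ang 5.19 z [ 93.1  97.6 102.2]
```

View pics/l3.png

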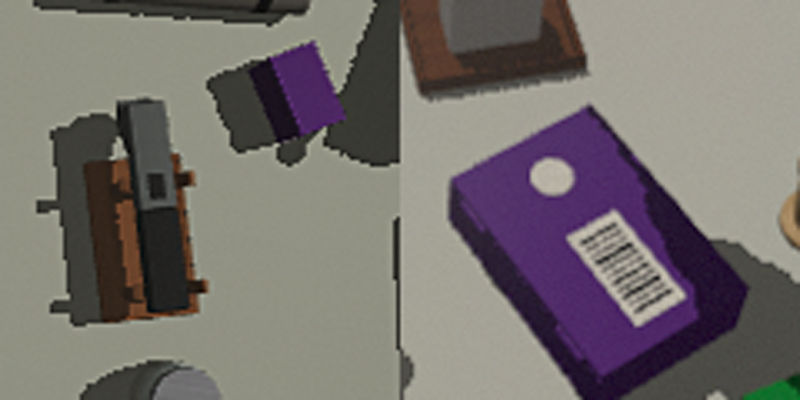

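```bash
python3 - <<'E'
from h import *
c=dict(np.load("top3.npz")); K=c["K"];R=c["R"];t=c["t"]; h=hsv(c); W=pts(c); z=W[...,2]
def cast(uv,zp):
    d=np.c_[uv,np.ones(len(uv))]@np.linalg.inv(K).T@R; o=-R.T@t; return o+d*((zp-o[2])/d[:,2])[:,None]
a=np.radians(5.3); ex=np.array([np.cos(a),np.sin(a)]); ey=np.array([-ex[1],ex[0]]); O=np.array([.5886,-.2521])
def proj(m,zp,n):
    v,u=np.nonzero(m); P=cast(np.c_[u,v],zp)[:,:2]-O; return np.c_[P@ex,P@ey]*1000
reg=box(z,515,230,600,385)
for n,m in(("all scanner",reg&(z>.06)&(h[...,1]<100)&(h[...,2]<115)),("black",reg&(z>.085)&(h[...,2]<50))):
    m=cv2.morphologyEx(m.astype(np.uint8),cv2.MORPH_OPEN,np.ones((3,3)))
    nn,lab,st,_=cv2.connectedComponentsWithStats(m); m=lab==1+st[1:,4].argmax()
    q=proj(m,.098,n)
    for lo in range(-170,60,15):
        s=q[(q[:,0]>=lo)&(q[:,0]<lo+15)]
        if len(s)>8: print(n,lo,len(s),"y",s[:,1].min().round(1),s[:,1].max().round(1))
    print(n,"x",q[:,0].min().round(1),q[:,0].max().round(1))
m=(reg&(z>.085)&(h[...,1]>110)&(h[...,0]<20)).astype(np.uint8); nn,lab,st,_=cv2.connectedComponentsWithStats(m)
for i in range(1,nn):
    if st[i,4]>4: q=proj(lab==i,.104,0); print("cheek",st[i,4],q.mean(0).round(1),q.min(0).round(1),q.max(0).round(1), W[lab==i][:,2].max())
E
```

```text
all scanner -170 32 y -14.3 20.8
all scanner -155 66 y -14.6 22.6
all scanner -140 65 y -14.7 21.5
all scanner -125 64 y -14.0 22.2
all scanner -110 64 y -14.8 20.8
all scanner -95 63 y -14.8 20.4
all scanner -80 64 y -14.2 21.5
all scanner -65 68 y -15.7 22.6
all scanner -50 68 y -15.0 22.2
all scanner -35 65 y -15.4 22.2
all scanner -20 69 y -15.4 23.6
all scanner -5 69 y -14.8 24.3
all scanner 10 44 y -15.5 23.2
all scanner x -162.4 21.5
black -170 33 y -14.3 18.7
black -155 64 y -16.1 19.7
black -140 62 y -16.5 18.6
black -125 60 y -14.0 19.7
black -110 59 y -14.8 17.9
black -95 63 y -15.2 19.0
black -80 31 y -15.6 17.1
black x -162.7 -72.3
cheek 14 [-50.2  28.7] [-55.9  24.2] [-43.7  32.9] 0.1077752350503001
cheek 17 [-50.6 -22.7] [-55.1 -29.9] [-45.8 -15. ] 0.10508036067867291
cheek 17 [-144.3  -22.8] [-149.2  -29.5] [-139.   -14.7] 0.10551877457896142
cheek 12 [-145.1   29.3] [-149.3   24.2] [-139.8   32.9] 0.11129351696337866
```

The crop shows the lid flat and shut, with the label at (628,268) and the bare scanner in the cradle at (155,205). The cheek spacing of 94.3 mm against the nominal 95 confirms the cradle frame. Next I'll grasp the scanner.

```bash
python3 -c "
from h import *
go(.4894,-.2599,-84.7,.066)"
```

```text
tcp [0.4749 0.0938 0.2488] jaw -83.38 clk 13.4 -> d [-27.3 352.7 183.3] spin 0.023 (half-turn alt -3.119 )
```

```bash
python3 -m creep '-3 35 0 0;-6 75 0 0;-9 115 0 0;-12 155 0 0.01;-15 195 0 0.01;-18 235 0 0.02;-21 275 0 0.023;-24 310 0 0.023;-26 340 0 0.023;-27 353 0 0.023;-27 353 0 0.023;-27 353 0 0.023' -1 45
python3 -c "
from h import *
go(.4894,-.2599,-84.7,.066)"
```

```text
clock: 14.6
eef_pos: [0.4893, -0.2582, 0.2488]
orientation: [0.999, 0.047, 0.002, 0.0]
ft_force: [0.9, -0.7, 0.1]
finger_gap: 0.0852
tcp [ 0.4893 -0.2582  0.2488] jaw -84.61 clk 14.6 -> d [ -0.9   1.6 182.8] spin 0.002 (half-turn alt -3.14 )
```

```bash
python3 -m creep '-1 2 40 0;-1 2 85 0;-1 2 125 0;-1 2 155 0;-1 2 175 0;-1 2 183 0;-1 2 183 0;-1 2 183 0'
python3 -m creep '0 0 0 0;0 0 0 0;0 0 0 0;0 0 0 0;0 0 0 0;0 0 0 0;0 0 0 0;0 0 0 0' 1 45
```

```text
clock: 15.4
eef_pos: [0.49, -0.2599, 0.0668]
orientation: [0.999, 0.047, 0.003, 0.0]
ft_force: [0.1, 0.4, -0.2]
finger_gap: 0.0854
clock: 16.2
eef_pos: [0.4902, -0.26, 0.0673]
orientation: [0.999, 0.047, 0.003, 0.0]
ft_force: [-1.7, 0.9, 9.2]
finger_gap: 0.0335
```

```bash
python3 -c "
from h import *
go(.4902,-.26,-84.7,.0673)"
python3 -m creep '0 0 -5 0;0 0 -15 0;0 0 -30 0;0 0 -55 0;0 0 -85 0;0 0 -120 0;0 0 -155 0;0 0 -185 0;0 0 -185 0;0 0 -185 0'
python3 - <<'E'
from h import *
c=camera("wrist"); d=camera("scene"); np.savez("scene4.npz",**d)
cv2.imwrite("pics/held.png",cv2.resize(np.hstack([c["frame"],d["frame"]])[:,:,::-1],(800,300),interpolation=cv2.INTER_AREA))
# aim
a=np.radians(186.85); ex=np.array([np.cos(a),np.sin(a)])
lab=np.array([.5107,.2955]); win=lab-.0707*ex; tcp=win-ex*(.095+.027); print("tcp target",tcp)
go(*tcp,96.85)
E
```

```text
tcp [ 0.4902 -0.26    0.0673] jaw -84.58 clk 16.2 -> d [0. 0. 0.] spin 0.002 (half-turn alt -3.139 )
clock: 17.2
eef_pos: [0.4889, -0.2599, 0.253]
orientation: [0.999, 0.047, 0.004, 0.001]
ft_force: [0.6, 0.7, -3.9]
finger_gap: 0.0335
tcp target [0.70202447 0.31848342]
tcp [ 0.4885 -0.2596  0.2516] jaw -84.57 clk 17.3 -> d [ 267.3 -555.3    1.1] spin -0.025 (half-turn alt 3.117 )
```

View pics/held.png

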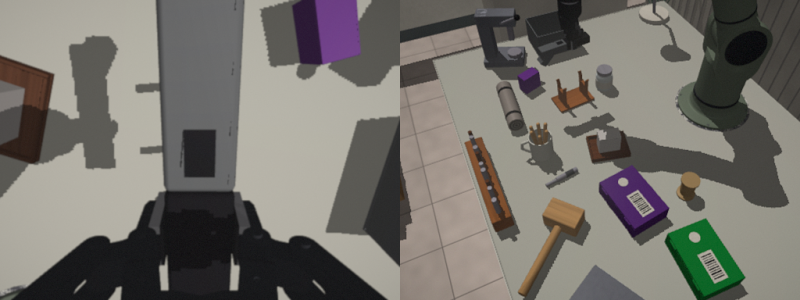

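The scanner is held at the handle and the cradle is empty. Now I'll carry it over to the hinge side of the case while turning it about half a turn.

```bash
python3 -m creep '8 -16 0 -0.1;19 -39 0 -0.22;30 -62 0 -0.35;41 -85 0 -0.48;52 -108 0 -0.61;63 -131 0 -0.74;74 -154 0 -0.87;85 -177 0 -1;96 -200 0 -1.13;107 -223 0 -1.26;118 -246 0 -1.38;128 -266 0 -1.48;134 -278 0 -1.55;134 -278 0 -1.55'
python3 -c "
from h import *
print(status.read_state()['joint_positions'].round(2))
go(.702,.3185,96.85)"
```

```text
clock: 18.7
eef_pos: [0.5953, 0.0319, 0.2507]
orientation: [0.679, 0.734, 0.001, 0.001]
ft_force: [0.0, 1.4, -3.2]
finger_gap: 0.0332
[ 0.12  0.48 -0.39  1.65  0.2   1.06 -0.25]
tcp [0.5953 0.0319 0.2507] jaw 4.5 clk 18.7 -> d [277.4 128.8   0.7] spin 1.53 (half-turn alt -1.612 )
```

```bash
python3 -m creep '15 7 0 -0.1;38 17 0 -0.22;60 28 0 -0.35;83 38 0 -0.48;105 49 0 -0.61;128 59 0 -0.74;150 70 0 -0.87;173 80 0 -1;195 91 0 -1.13;218 101 0 -1.26;240 112 0 -1.4;262 122 0 -1.52;273 127 0 -1.6;277 129 0 -1.612;277 129 0 -1.612;277 129 0 -1.612'
cat > aim.py <<'E'
from h import *
c=camera("scene"); np.savez("scene5.npz",**c); W=pts(c); h=hsv(c); z=W[...,2]
s=status.read_state(); R=Ro.from_quat(s["orientation"]).as_matrix(); p=s["eef_pos"]
print("tilt of tool z",R[:,2].round(4), s["joint_positions"].round(2))
sx=-np.array([0,0,0.])+R[:,0]; sz=-R[:,2]; sy=np.cross(sz,sx)
o=p+sx*.027+sz*.0027; w=o+sx*.095-sz*.027; d=(sx-sz)/2**.5
k=(.058-w[2])/d[2]; print("origin",o.round(4),"window",w.round(4),"hit",(w+k*d).round(4),"range",round(k,4))
a=np.radians(186.85); ex=np.array([np.cos(a),np.sin(a)]); t=np.array([.5107,.2955])-ex*(.0707+.122)
go(*t,96.85,.058+.0707+.027-.0027)
E
python3 aim.py
```

```text
clock: 20.3
eef_pos: [0.7023, 0.3169, 0.2511]
orientation: [-0.058, 0.998, 0.0, 0.001]
ft_force: [-0.3, -0.0, -3.6]
finger_gap: 0.0333
tilt of tool z [ 3.e-03  5.e-04 -1.e+00] [-0.17  0.84 -0.71  1.08  0.52  1.38  0.89]
origin [0.6756 0.3137 0.254 ] window [0.5813 0.3026 0.2267] hit [0.4148 0.2832 0.058 ] range 0.2378
tcp [0.7024 0.3168 0.2513] jaw 96.68 clk 20.35 -> d [ 0.5  1.7 98.3] spin -0.003 (half-turn alt 3.139 )
```

```bash
python3 -m creep '1 2 30 0;1 2 60 0;1 2 80 0;1 2 92 0;1 2 98 0;1 2 98 0;1 2 98 0'
python3 aim.py; python3 - <<'E'
from h import *
d=dict(np.load("scene5.npz")); c=camera("top"); np.savez("top5.npz",**c); w=camera("wrist")
cv2.imwrite("pics/aim.png",cv2.resize(np.hstack([c["frame"][120:320,100:300],d["frame"][140:340,210:410]])[:,:,::-1],(800,400),interpolation=cv2.INTER_CUBIC)); save(w,"aimw")
E
```

```text
clock: 21.05
eef_pos: [0.7019, 0.3189, 0.1545]
orientation: [-0.058, 0.998, 0.0, 0.002]
ft_force: [-0.5, 0.4, -1.3]
finger_gap: 0.0332
tilt of tool z [ 0.0043  0.0012 -1.    ] [-0.17  0.91 -0.69  1.18  0.56  1.22  0.84]
origin [0.6751 0.3158 0.1572] window [0.5808 0.3048 0.1298] hit [0.5102 0.2966 0.058 ] range 0.1011
tcp [0.7019 0.3189 0.1546] jaw 96.66 clk 21.1 -> d [-0.  -0.5  1.6] spin -0.003 (half-turn alt 3.138 )
```

View pics/aim.png

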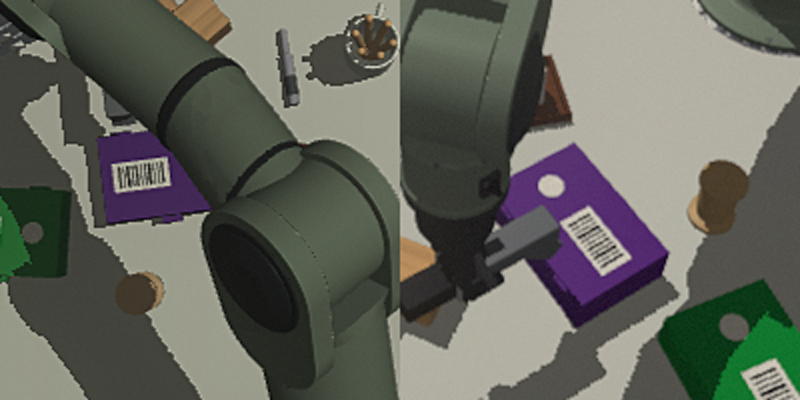

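The top crop shows the label unobstructed at (142,175). The scene crop shows the scanner's nose at (540,225), clear of the case and facing the label. I'll cross-check nose and label positions from depth.

```bash
python3 - <<'E'
from h import *
d=dict(np.load("scene5.npz")); W=pts(d); h=hsv(d); z=W[...,2]
m=np.zeros(z.shape,bool); m[225:290,245:295]=1
m&=(h[...,1]<60)&(z>.1)&(z<.2)
nn,lab,st,_=cv2.connectedComponentsWithStats(m.astype(np.uint8)); m=lab==1+st[1:,4].argmax()
s=status.read_state(); R=Ro.from_quat(s["orientation"]).as_matrix(); sx=R[:,0]; sz=-R[:,2]; sy=np.cross(sz,sx); o=s["eef_pos"]+sx*.027+sz*.0027
q=(W[m]-o)@np.c_[sx,sy,sz]*1000; q=q[np.isfinite(q[:,0])]
print("nose in scanner frame min/max",np.percentile(q,[1,50,99],axis=0).round(1))
t=q[(q[:,2]>24)]; print("top face",len(t))
for lo in range(-20,110,15):
    k=t[(t[:,0]>lo)&(t[:,0]<=lo+15)]
    if len(k)>5: print(lo,np.percentile(k[:,1],[3,97]).round(1),np.median(k[:,2]).round(1))
c=dict(np.load("top5.npz")); T=pts(c); h=hsv(c); z=T[...,2]
m=np.zeros(z.shape,bool); m[192:222,150:192]=1; m&=(h[...,1]<70)&(z>.045)&(z<.075); m=cv2.morphologyEx(m.astype(np.uint8),cv2.MORPH_CLOSE,np.ones((5,5)))>0
rect("label top",T[m])
E
```

```text
nose in scanner frame min/max [[  3.4 -18.1 -19.8]
 [ 50.8  -9.4  25.9]
 [ 90.1  15.4  30.1]]
top face 538
-5 [-17.3   1.5] 27.7
10 [-16.6  12.1] 27.5
25 [-16.4  14.7] 27.0
40 [-17.2  14.6] 27.0
55 [-16.6  14.9] 26.4
70 [-16.2  13.9] 26.6
85 [-15.7  12.3] 25.9
label top 439 c [513.3 286.2] size [ 45.1 104.6] ang 7.39 z [53.3 58.4 63.6]
```

The nose sits within about 1–2 mm of the computed place, and the small droop is well inside the label's 22 mm half-width. I'll correct 2 mm forward and hold for more than 2 s.

```bash
python3 -m creep '1 -0.5 0 0;2 -0.5 0 0;2 -0.5 0 0;2 -0.5 0 0;2 -0.5 0 0;2 -0.5 0 0;2 -0.5 0 0;2 -0.5 0 0;2 -0.5 0 0;2 -0.5 0 0;2 -0.5 0 0;2 -0.5 0 0;2 -0.5 0 0;2 -0.5 0 0;2 -0.5 0 0;2 -0.5 0 0;2 -0.5 0 0;2 -0.5 0 0;2 -0.5 0 0;2 -0.5 0 0'; python3 aim.py
python3 -m creep '0 0 0 0;0 0 0 0;0 0 0 0;0 0 0 0;0 0 0 0;0 0 0 0;0 0 0 0;0 0 0 0;0 0 0 0;0 0 0 0;0 0 0 0;0 0 0 0;0 0 0 0;0 0 0 0;0 0 0 0'; python3 aim.py
```

```text
clock: 23.2
eef_pos: [0.6999, 0.3182, 0.1544]
orientation: [-0.058, 0.998, 0.0, 0.002]
ft_force: [0.2, 0.8, -1.6]
finger_gap: 0.0333
tilt of tool z [ 0.0041  0.001  -1.    ] [-0.17  0.91 -0.69  1.19  0.56  1.22  0.84]
origin [0.673  0.3151 0.157 ] window [0.5788 0.3041 0.1296] hit [0.5083 0.2959 0.058 ] range 0.1008
tcp [0.6998 0.3183 0.1544] jaw 96.68 clk 23.25 -> d [-2.2 -0.   1.4] spin -0.003 (half-turn alt 3.139 )
clock: 24.75
eef_pos: [0.6998, 0.3182, 0.1544]
orientation: [-0.058, 0.998, 0.0, 0.002]
ft_force: [0.2, 0.4, -2.5]
finger_gap: 0.0333
tilt of tool z [ 0.0041  0.001  -1.    ] [-0.17  0.91 -0.69  1.19  0.56  1.22  0.84]
origin [0.6731 0.3151 0.157 ] window [0.5788 0.3041 0.1296] hit [0.5083 0.2958 0.058 ] range 0.1008
tcp [0.6999 0.3182 0.1544] jaw 96.67 clk 24.8 -> d [-2.2  0.   1.4] spin -0.003 (half-turn alt 3.138 )
```

```bash
python3 -m creep '0 0 -25 0;0 0 -60 0;0 0 -90 0;5 -10 -98 0.05;15 -30 -98 0.15;27 -54 -98 0.28;39 -78 -98 0.41;51 -102 -98 0.54;63 -126 -98 0.67;75 -150 -98 0.8;87 -174 -98 0.93;99 -198 -98 1.06;111 -222 -98 1.19;123 -246 -98 1.32;133 -266 -98 1.44;138 -276 -98 1.53;138 -276 -98 1.55;138 -276 -98 1.55'
python3 -c "
from h import *
go(.4902,-.26,-84.58)"
```

```text
clock: 26.6
eef_pos: [0.5946, 0.0287, 0.2519]
orientation: [0.656, 0.755, 0.002, 0.001]
ft_force: [0.7, -0.2, -2.0]
finger_gap: 0.0331
tcp [0.5946 0.0287 0.2519] jaw 7.98 clk 26.6 -> d [-271.4 -143.5   -0.9] spin -1.526 (half-turn alt 1.616 )
```

```bash
python3 -m creep '-12 -6 0 0.08;-32 -17 0 0.2;-54 -29 0 0.33;-77 -41 0 0.46;-100 -53 0 0.59;-123 -65 0 0.72;-146 -77 0 0.85;-169 -89 0 0.98;-192 -101 0 1.11;-215 -113 0 1.24;-238 -125 0 1.37;-256 -135 0 1.5;-268 -142 0 1.59;-271 -143 0 1.616;-271 -143 0 1.616;-271 -143 0 1.616;-271 -143 0 1.616'
python3 -c "
from h import *
print(status.read_state()['qvel'].round(3))
go(.4902,-.26,-84.58,.0673)"
```

```text
clock: 28.3
eef_pos: [0.4912, -0.2585, 0.251]
orientation: [0.999, 0.049, 0.002, -0.001]
ft_force: [-1.4, 0.4, -2.1]
finger_gap: 0.0334
[ 0.002 -0.002  0.004  0.     0.001 -0.001 -0.008]
tcp [ 0.4912 -0.2585  0.251 ] jaw -84.41 clk 28.3 -> d [ -2.    1.6 183.7] spin 0.003 (half-turn alt -3.139 )
```

```bash
python3 -m creep '-1 1 40 0.003;-2 2 80 0.003;-2 2 115 0.003;-2 2 135 0.003;-2 2 140 0.003;-2 2 140 0.003;-2 2 140 0.003'
python3 -c "
from h import *
go(.4902,-.26,-84.58,.0673)"
```

```text
clock: 29.0
eef_pos: [0.4908, -0.2606, 0.1122]
orientation: [0.999, 0.048, 0.003, -0.0]
ft_force: [0.4, -0.4, -1.2]
finger_gap: 0.0336
tcp [ 0.4908 -0.2606  0.1122] jaw -84.55 clk 29.0 -> d [-0.8 -0.6 44.9] spin 0.001 (half-turn alt -3.141 )
```

```bash
python3 -m creep '-1 -0.5 8 0;-1 -0.5 16 0;-1 -0.5 24 0;-1 -0.5 32 0;-1 -0.5 38 0;-1 -0.5 42 0;-1 -0.5 42 0'
python3 -m creep '0 0 1 0;0 0 2 0;0 0 2 0'
```

```text
clock: 29.7
eef_pos: [0.4898, -0.26, 0.0695]
orientation: [0.999, 0.048, 0.003, -0.001]
ft_force: [-0.1, -0.1, -2.3]
finger_gap: 0.0333
clock: 30.0
eef_pos: [0.4898, -0.26, 0.0676]
orientation: [0.999, 0.048, 0.003, -0.001]
ft_force: [0.2, 0.2, -1.7]
finger_gap: 0.033
```

```bash
python3 -m creep '0 0 0.7 0;0 0 1.5 0;0 0 1.5 0'
```

```text
clock: 30.3
eef_pos: [0.4899, -0.2601, 0.0673]
orientation: [0.999, 0.047, 0.003, -0.0]
ft_force: [-7.7, 2.9, 23.9]
finger_gap: 0.0333
```

Seated: contact force at the same height as before. I'll relax, release and retreat.

```bash
python3 -m creep '0 0 -1 0;0 0 -1 0;0 0 -1 0'
python3 -m creep '0 0 0 0;0 0 0 0;0 0 0 0;0 0 0 0;0 0 0 0;0 0 0 0' -1
python3 -m creep '0 0 -15 0;0 0 -45 0;0 0 -85 0;0 0 -130 0;0 0 -170 0;0 0 -190 0;0 -40 -190 0;0 -80 -190 0;0 -120 -190 0;0 -160 -190 0;0 -200 -190 0;0 -200 -190 0;0 -200 -190 0'
python3 - <<'E'
from m import *
d=camera("scene"); c=camera("top"); np.savez("top9.npz",**c)
lid(d); T=pts(c); z=T[...,2]; h=hsv(c)
rect("scanner",T[box(z,515,240,600,380)&(z>.092)&(h[...,1]<100)&(h[...,2]<110)])
Z=pts(dict(np.load("top0.npz")))
for nm,u0,v0,u1,v1,zm in(("mug",415,190,475,250,.05),("spool",235,395,290,440,.03),("jar",545,380,595,430,.05),("look-alike",595,235,650,290,.02),("rivetset",365,205,395,275,.006),("mallet",210,110,340,250,.01),("roll",510,180,640,235,.02)):
    rect(nm,T[box(z,u0,v0,u1,v1)&(z>zm)])
cv2.imwrite("pics/end.png",np.hstack([cv2.resize(c["frame"],(400,300)),cv2.resize(d["frame"],(400,300))])[:,:,::-1])
E
```

```text
clock: 30.6
eef_pos: [0.4899, -0.2601, 0.0683]
orientation: [0.999, 0.047, 0.003, -0.0]
ft_force: [0.1, -0.5, -3.4]
finger_gap: 0.0335
clock: 31.2
eef_pos: [0.4899, -0.2601, 0.0683]
orientation: [0.999, 0.048, 0.003, -0.0]
ft_force: [0.0, -0.5, 0.5]
finger_gap: 0.0852
clock: 32.5
eef_pos: [0.4698, -0.0606, 0.2586]
orientation: [0.999, 0.048, 0.003, -0.0]
ft_force: [-0.4, -0.6, 0.8]
finger_gap: 0.0856
lid z pct [0.0491 0.0561 0.0575 0.0588 0.0613]
tilt [-0.00657654 -0.0059748 ]
lid 3106 c [517.6 261.9] size [136.6 190.6] ang 6.75 z [52.8 57.5 60.6]
white 130 c [520.5 205.4] size [34.2 32.3] ang 60.77 z [55.4 58.2 61.6]
white 620 c [510.2 293.9] size [48.8 87.8] ang 7.08 z [55.  58.1 61.1]
scanner 1680 c [ 510.5 -180.6] size [183.7 218. ] ang 5.5 z [ 94.4 629.8 672.3]
mug 460 c [708.6 -50.9] size [95.3 78.9] ang 19.42 z [ 56.6  92.2 138.1]
spool 333 c [336.7 299. ] size [58. 58.] ang 15.98 z [74.4 79.1 84.6]
jar 470 c [ 348.3 -208.9] size [201.   67.3] ang 89.18 z [58.5 88.4 95.5]
look-alike 498 c [ 623.9 -401.5] size [75.7 47.5] ang 20.78 z [29.2 70.6 76.1]
rivetset 216 c [686.1  78.5] size [ 56.3 130.3] ang 89.18 z [ 7.1 14.8 22.3]
mallet 1589 c [803.  270.4] size [258.3 238. ] ang 1.16 z [31.1 55.8 63.8]
roll 1436 c [ 737.3 -306.5] size [223.6  61.1] ang 85.32 z [34.9 54.9 62.9]
```

View pics/end.png

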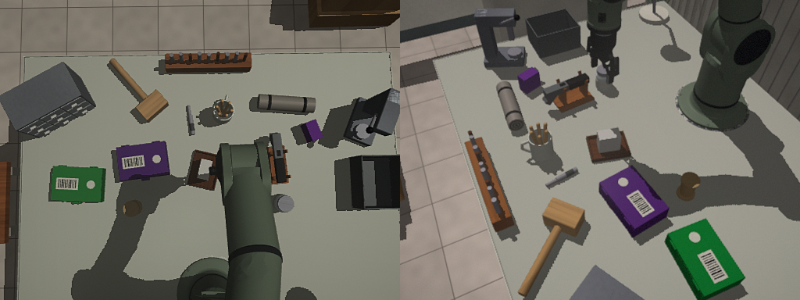

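The final views show the scanner back in the cradle with its nose forward, top (278,157) and scene (570,88). The hood is upright in the tray at (203,172) and (607,140), and the lid is shut. One last numeric check, then I'll hand in.

```bash
python3 - <<'E'
from h import *
for n in("top3","top9"):
    c=dict(np.load(n+".npz")); T=pts(c); z=T[...,2]; h=hsv(c)
    P=T[box(z,515,240,600,380)&(z>.092)&(z<.12)&(h[...,1]<100)&(h[...,2]<110)]; rect("scanner "+n,P)
    rect("mallet head "+n,T[box(z,265,170,345,250)&(z>.03)]); rect("jar",T[box(z,545,380,595,430)&(z>.05)&(z<.12)])
    rect("hood",T[box(z,360,285,455,390)&(z>.065)&(z<.09)])
bot.hand_in(); print(status.read_state()["clock"])
E
```

```text
scanner top3 701 c [ 519. -263.] size [183.4  50.8] ang 7.16 z [ 93.1  97.7 102.5]
mallet head top3 1069 c [764.3 249.6] size [151.7 109.8] ang 41.15 z [36.5 58.1 64.3]
jar 455 c [ 347.2 -275.9] size [63.5 66. ] ang 37.87 z [59.1 88.1 93.7]
hood 105 c [483.1   4.2] size [20.8 65.2] ang 88.92 z [72.6 77.6 82.5]
scanner top9 700 c [ 518.6 -264.8] size [183.8  48.7] ang 5.31 z [ 93.3  97.7 102.4]
mallet head top9 1062 c [764.1 249.5] size [151.1 110.3] ang 41.34 z [36.7 58.  64.3]
jar 453 c [ 346.5 -275.9] size [63.8 65.9] ang 36.17 z [58.2 88.3 93.7]
hood 364 c [479.1  21.1] size [43.4 75.9] ang 76.3 z [72.7 77.5 82.6]
the job is handed in; nothing more can be done
the job is handed in; nothing more can be done
```

The whole job was done in the order asked and handed in at about 33 s of the 72 s allowed. No verdict was reported.

- **Hood:** it stands upright in the tray, centred at (479, 21) mm, with its roof at 77.5 mm against 78 expected.
- **Lid:** I pushed it shut from behind with the closed fingers. It stopped at 58 mm, reading 33 N, and the camera shows it flat.
- **Scan:** the scanner was held still for about 3.5 s at a computed 101 mm. The sight line hit within about 3 mm of the label's middle. The scanner was about 6 cm above the lid, so it did not touch the case. The camera suggests the nose drooped about 1°, which keeps the aim well inside the label. Moves only allow the tool to point straight down, so the line of sight met the label at 45°.
- **Scanner back:** it lies in its cradle with the nose the same way, within about 2 mm of where it was (top at 97.7 mm), and the gripper is open and clear.
- **Other things:** the mug, spool, jar, rivet setter, mat roll and purple look-alike all measured within 2 mm of where they started. The first whole-mallet fit disagreed by about 15 mm, because the mask cuts the mallet's thin handle unevenly. The mallet head measured 0.2 mm between the shut-lid picture and the end, but it was not compared with the start.

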